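# Roll a cap strip home on a sample rack

## Task

Take the hand roller from the steel tray and roll its rubber wheel firmly along the violet cap strip on the small rack until every cap is fully home; press with the wheel only, not with the gripper or the handle. Then lay the roller gently back down in the tray, leaving the marker, bottle, tape and tall tube rack undisturbed.

Things in the scene. Friction and masses are not known exactly. Their poses are not given: they have to be found in the camera images.
- roller: Hand roller, 156 mm long, about 0.18 kg. Origin at the centre of its black rubber wheel (32 mm diameter, 22 mm wide, turns freely); x points from handle to wheel along the handle's axis, y along the axle. The steel fork is 31 mm wide, from 5 mm ahead of the axle to 31 mm behind, 10 mm thick. It lies level on the tray floor on wheel and butt, its axis 16 mm above that floor.
- roller_grip (a point): Grip point on the axis of the roller's blue handle, 58 mm behind the axle, near the balance point. Axes as the roller's. The handle is 22 mm square in section with flat sides, from 34 to 127 mm behind the axle, and ends in a round butt 32 mm in diameter, 12 mm long.
- roller_handle: The roller's blue handle. Origin on the wheel's axle, axes as the roller's.
- roller_wheel (a joint): Turn of the wheel in its fork, in rad; free running, unlimited.
- rack: Small ivory sample-tube rack of 8 rows by 12, 85.5 by 127.8 mm, deck 54 mm above the bench, fixed in an aluminium nest 104 by 146 mm. Origin on the bench under its centre; the rows of 12 run along y. The two middle rows carry white cap strips that are home.
- strip: Violet strip of 12 caps in line along its y, 9 mm apart: cap_1 at y = -49.5 mm, cap_12 at +49.5 mm; caps 8.4 mm wide. It runs along either long edge row of the rack, 31.5 mm from the rack's centre line. Origin at its middle, 55 mm above the bench; cap tops are 61 mm above the bench when home, 65 mm when fully proud. Within 13 mm to either side all else is lower.
- old_strip: A natural-white cap strip on the opposite edge row, already home; tops 61 mm above the bench. Origin at its middle, 55 mm above the bench.
- tray: Shallow steel instrument tray fixed on the bench, 220 mm along x by 152 mm along y, walls 3 mm thick and 15 mm high, floor 3 mm thick. Origin on the bench under its centre. The roller and the marker lie in it.
- tube_rack: Tall ivory rack of blood tubes with red and violet caps, fixed, 236 mm along x by 84 mm along y, 118 mm high over the caps. Origin on the bench under its centre. Not to be knocked.
- bottle_mid (a point): Middle (half-way up) of a standing amber bottle, 42 mm in diameter and 125 mm high, near one end of the small rack. To be left alone.
- tape_mid (a point): Middle (half-way up) of a white roll of tape lying flat, 58 mm in diameter and 25 mm high, near the other end of the small rack. To be left alone.
- marker_mid (a point): Middle of a white marker with a red cap, lying in the tray beside the roller; 130 mm long along its x, 12 to 13 mm thick. To be left alone.
- cap_1 (a joint): How far cap 1 of the violet strip has been pushed into its tube, in m: 0 fully proud, 0.004 home (a stop). It takes about 8 N to move and stays where it is left.
- cap_2 (a joint): The same for cap 2.
- cap_3 (a joint): The same for cap 3.
- cap_4 (a joint): The same for cap 4.
- cap_5 (a joint): The same for cap 5.
- cap_6 (a joint): The same for cap 6.
- cap_7 (a joint): The same for cap 7.
- cap_8 (a joint): The same for cap 8.
- cap_9 (a joint): The same for cap 9.
- cap_10 (a joint): The same for cap 10.
- cap_11 (a joint): The same for cap 11.
- cap_12 (a joint): The same for cap 12.
Not all that is in view belongs to the job. There is more than one size of the roller; the job needs the middle-sized.

How it is judged:
By the outcome, as a careful person would: the job done as asked, in the order asked, and still so for the second after the job is handed in, with the robot touching nothing.
It also fails if it takes over 72 s, if anything falls off the work surface, if the arm or the gripper's body presses on something with over 40 N, if the wrist force passes 120 N, or if a joint passes its speed limit or range.

## Robot

A 7-joint arm with a two-finger parallel gripper is mounted at the origin on the work surface. World frame = base frame: x ahead of the robot, y to its left, z up, the work surface at z = 0. Lengths are in mm, angles in rad, forces in N, time in s.
With the tool pointing down it reaches from about 400 to 875 mm from the base axis. Payload 4.4 kg.
Tool frame: the origin (TCP) lies on the centre line of the jaws, within the pads' length; the fingertips stand 19 mm ahead of it and the grasp point (between the pads) is the TCP; z points along the fingers, y is the line along which they close (so a half turn about z gives the same grasp; the last joint's range is limited). The gripper opens to 85 mm and grips with 20 to 120 N. Pads are 22 mm wide; open, the fingers measure 114 mm over their backs; the gripper's body (76 mm by 85 mm) begins 54 mm behind the grasp point. The pads swing forward as they close: fully open they stand 13 mm farther back than shut.
Start: joints at [-0.066, 0.628, 0.038, 1.517, -0.027, 0.996, -0.02], TCP at [650.013, 0.026, 250.313] pointing down, gripper open.
Joint ranges: [-3.06, 3.06], [-0.37, 2.12], [-1.25, 1.32], [0.18, 2.47], [-1.1, 4.24], [0.23, 1.98], [-2.94, 2.94]. Speed limits (rad/s): [2.57, 2.57, 3.14, 3.14, 3.14, 3.14, 3.14].

## Interface

Orientations are given as [roll, pitch, yaw] about the fixed x, y, z axes, in that order (R = Rz(yaw) Ry(pitch) Rx(roll)).
In Python, from cell import ctrl, viewer, silhouettes gives the robot as it stands.
- The arm moves only by the shell command python3 -m creep 'ROWS'. ROWS is JSON, a list of rows, each an object with "jaw": the gripper command: -1 is shut, 1 is fully open, values between are in proportion; "xyz": the shift along the tool's x, y, z in mm, a list of three; "angular": the turn, a rotation vector about the tool's x, y, z in rad, a list of three. In form: [{"jaw": jaw, "xyz": [tx, ty, tz], "angular": [rx, ry, rz]}, ...]. A call has 1 to 12 rows; each row is the pose to reach, as a shift and turn from the pose commanded when the call began, along the tool's axes at that moment; what a row does not reach only later rows make up. A row lasts 1/8 s, in which the tool goes at most 62.5 mm and 10.7 degrees, less where a joint would pass 70% of its speed; a pose out of reach is approached as far as the arm can. A call with a gripper value outside its range is refused whole. The fingers move at their own pace and stop on an object; the grip force is fixed at half the most. Time passes only in rows, so rows that repeat a pose let the fingers close. It gives the time, the measured TCP pose, the force, the opening and the grip force at its end, in the units of the state.
- ctrl.read_state(): the state, without advancing time (a new reading comes with each control period).
- viewer.get_image(name): name is "scene" or "side" or "wrist"; returns (picture, depth): 400x640x3 uint8, red, green, blue; 400x640 float32, mm along the optical axis (not along the pixel's ray), 0 where there is no reading.
- viewer.camera_model(name): a dict with "fx", "fy", "cx", "cy" (pixels), "T" (4x4, takes a point from camera to world coordinates). Camera axes: x right, y down, z forward; pixel columns grow to the right and rows downward; lengths in mm; the calibration is good to about 2 mm. A picture is of the moment at which its call begins: read the wrist's pose just before it. camera_model takes no time and is no camera call; for the wrist camera it gives the pose at the moment of the call.
- ctrl.finish_job(): hands the job in; it is judged then, once.
Trained networks look in the newest picture that a camera, given by its name, has taken for a name from the list of things; names that differ only in an ending like _2 or _b are one class to them, and where a whole thing is asked for, a point or a joint stands for the part that bears it (a point fixed in the world has none). Each returns a list of dicts, best first, with "score" (0 to 1); they miss things now and then, are a little off and sometimes report something else, mostly with a low value. They report only what shows in the picture. A call takes as long as a camera call. They do not tell look-alikes from the thing itself.
- silhouettes(camera, target): "pixels" (400x640 bool, what is visible of it) and "xy" ([column, row] in pixels, amid what is visible of it).
The state is a dict: "clock": time; "qpos": joint angles; "qd": joint speeds; "tau": joint torques, N m; "eef_pos": TCP position; "tool_rot": TCP orientation; "force": force on the tool from outside, world axes, zero at the start; "torque": the same for the moment, N m; "width": finger opening in mm; "gripper_force": force on a finger pad.
Only numpy, scipy, OpenCV 4.12 (cv2) and the standard library are available. Lean on these libraries where they do the work, as an engineer would, in place of code of your own. Each camera call takes 0.05 s, during which the arm holds its last target. There are 200 camera calls.

## Working session

There is one attempt and no reset: what is moved stays moved. The work goes in short steps, Python scripts to look and compute and a shell command to move; the robot and the scene stay as the last step left them, time stands still between calls to the robot, and variables do not carry over. Pictures are saved under pics/ and viewed, at most 10 in all, crops included, and the job is handed in when it is done.

```bash
ls; mkdir -p pics; cat > h.py <<'E'
import numpy as np, cv2
from cell import ctrl, viewer, silhouettes
def grab(n):
    m=viewer.camera_model(n); im,d=viewer.get_image(n); return im,d,m
def cloud(d,m):
    v,u=np.mgrid[0:400,0:640]
    P=np.stack([(u-m['cx'])*d/m['fx'],(v-m['cy'])*d/m['fy'],d],-1)
    T=np.array(m['T']); W=P@T[:3,:3].T+T[:3,3]; W[d<=0]=np.nan; return W
def save(im,n): cv2.imwrite('pics/'+n,im[:,:,::-1])
E
python3 - <<'E'
from h import *
np.set_printoptions(precision=1,suppress=True)
print(ctrl.read_state())
for c in ['scene','side']:
    im,d,m=grab(c); save(im,c+'0.png'); W=cloud(d,m)
    print(c,np.array(m['T'])[:3,3])
    for t in ['roller','roller_handle','strip','old_strip','rack','tray','marker_mid','bottle_mid','tape_mid','tube_rack']:
        for r in silhouettes(c,t)[:3]:
            p=W[r['pixels']]; p=p[~np.isnan(p[:,0])]
            if len(p): print(t,round(r['score'],2),np.round(r['xy']),len(p),np.median(p,0),np.percentile(p,2,0),np.percentile(p,98,0))
E
```

```text
pics
{'clock': 0.0, 'qpos': array([-0.1,  0.6,  0. ,  1.5, -0. ,  1. , -0. ]), 'qd': array([-0.,  0., -0., -0.,  0., -0., -0.]), 'tau': array([ -0. , -56.3,   1.2, -19.3,   0. ,   0. ,  -0. ]), 'eef_pos': array([649.4,   0. , 249.4]), 'tool_rot': array([-3.1,  0. ,  1.6]), 'force': array([-1.1,  0.5, -0.2]), 'torque': array([ 0., -0., -0.]), 'gripper_force': 0.0, 'width': 85.49846825920525}
scene [1637.3  310.9  895.8]
roller 0.96 [240. 179.] 411 [ 552.1 -336.6   23.7] [ 466.9 -371.     0.1] [ 614.3 -315.    33.5]
roller 0.63 [182. 161.] 675 [ 534.4 -554.6   27.1] [ 508.8 -655.9    2.1] [ 545.2 -459.1   40.5]
roller 0.58 [188. 216.] 253 [ 759.  -404.3   15.8] [ 702.5 -435.7   -3. ] [ 808.6 -378.4   23. ]
roller_handle 0.94 [168. 158.] 386 [ 534.5 -592.7   29.4] [ 512.5 -658.1    8.9] [ 543.7 -525.6   38.6]
roller_handle 0.68 [187. 211.] 146 [ 735.1 -413.6   17. ] [ 698.8 -444.9   -2.5] [ 774.6 -394.7   21.6]
roller_handle 0.55 [244. 169.] 243 [ 514.4 -329.8   25.3] [ 466.6 -353.5    4.7] [ 565.9 -312.9   31.9]
strip 0.62 [355. 203.] 104 [614.3  46.6  61.8] [602.5  -7.1  55.1] [625.  
[... 1405 characters left out ...]
1  53.2] [522.4 -22.9   5.1] [607.3 107.8  61.5]
tray 0.95 [350. 325.] 6682 [ 523.1 -345.9    2.9] [ 420.  -416.3   -0.4] [ 641.7 -248.1   15.5]
marker_mid 0.64 [334. 297.] 400 [ 539.1 -280.7   13.8] [ 477.6 -291.1    1.9] [ 598.6 -268.9   17.2]
marker_mid 0.5 [293. 178.] 72 [608.6  43.2  63.7] [599.5  -7.3  59.8] [617.9  87.9  66.2]
bottle_mid 0.8 [307. 218.] 650 [568.4 -88.2  63.7] [552.5 -98.9  -0.7] [629.9  -4.1 124.9]
bottle_mid 0.34 [279. 160.] 174 [632.5 166.2  22.3] [600.7 130.9  -1.3] [654.3 198.2  27.3]
tape_mid 0.64 [279. 161.] 208 [635.1 165.4  21.8] [600.7  97.9  -2.7] [668.6 205.6  59.8]
tube_rack 0.84 [230. 128.] 3341 [536.3 312.   70.1] [433.3 260.6  -0.3] [660.6 392.1 118.3]
```

View pictures.

View pics/scene0.png

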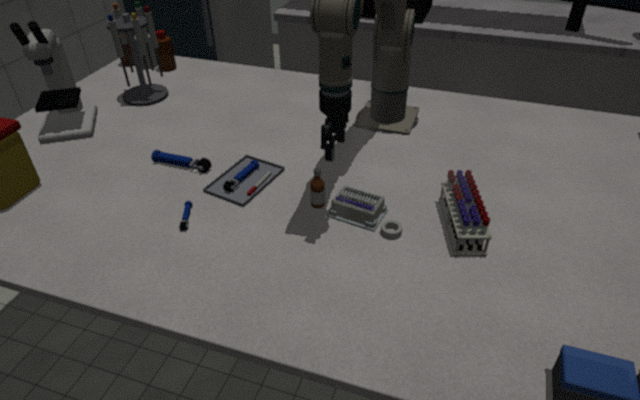

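View pics/side0.png

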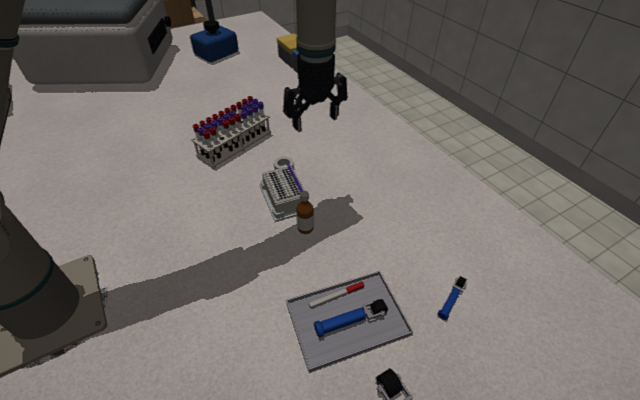

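The scene shows the middle-sized roller in the tray (wheel towards +x, pixel 235,185) next to the marker. The big and small rollers lie outside the tray. The side view shows the violet strip on the rack's +x edge (294,175), with the bottle at its -y end and the tape at its +y end. I'm moving above the roller for a close look.

```bash
python3 -m creep '[{"jaw":1,"xyz":[-50,-14,5],"angular":[0,0,-0.17]},{"jaw":1,"xyz":[-100,-29,10],"angular":[0,0,-0.35]},{"jaw":1,"xyz":[-150,-43,15],"angular":[0,0,-0.52]},{"jaw":1,"xyz":[-200,-58,20],"angular":[0,0,-0.7]},{"jaw":1,"xyz":[-250,-72,25],"angular":[0,0,-0.87]},{"jaw":1,"xyz":[-300,-87,30],"angular":[0,0,-1.05]},{"jaw":1,"xyz":[-347,-102,30],"angular":[0,0,-1.22]},{"jaw":1,"xyz":[-347,-102,30],"angular":[0,0,-1.38]},{"jaw":1,"xyz":[-347,-102,30],"angular":[0,0,-1.38]},{"jaw":1,"xyz":[-347,-102,30],"angular":[0,0,-1.38]}]'
python3 - <<'E'
from h import *
np.set_printoptions(precision=2,suppress=True)
s=ctrl.read_state(); print(s['clock'],s['eef_pos'],s['tool_rot'],s['qpos'])
im,d,m=grab('wrist'); save(im,'w1.png'); W=cloud(d,m); np.save('W1.npy',W)
print(np.array(m['T']))
for t in ['roller','roller_handle','roller_wheel','marker_mid','tray']:
    for r in silhouettes('wrist',t)[:2]:
        p=W[r['pixels']]; p=p[~np.isnan(p[:,0])]
        if len(p)<20: continue
        print(t,round(r['score'],2),np.round(r['xy']),len(p),np.median(p,0),np.percentile(p,2,0),np.percentile(p,98,0))
        q=p[p[:,2]>18] if 'roller' in t else p
        if len(q)>20:
            rc=cv2.minAreaRect(q[:,:2].astype(np.float32)); print('  rect',rc)
            (vx,vy,x0,y0)=cv2.fitLine(q[:,:2].astype(np.float32),cv2.DIST_HUBER,0,.01,.01).ravel(); print('  line',np.arctan(vy/vx),x0,y0, 'ztop',np.percentile(q[:,2],90))
E
```

```text
clock: 2.35
eef_pos: [548.5, -346.0, 220.4]
tool_rot: [3.141, 0.0, 2.95]
force: [-0.1, 0.0, 0.8]
width: 85.0
gripper_force: 0.0
2.35 [ 548.48 -345.96  220.38] [3.14 0.   2.95] [ 0.72  0.68 -0.34  1.55  0.26  0.96  1.68]
[[   0.19    0.93    0.32  464.62]
 [   0.98   -0.18   -0.06 -330.78]
 [   0.      0.33   -0.94  343.5 ]
 [   0.      0.      0.      1.  ]]
roller 0.61 [101. 188.] 6930 [ 519.37 -539.76   33.96] [ 502.31 -646.52   14.89] [ 540.36 -460.03   41.25]
  rect ((520.1079711914062, -557.5657958984375), (198.74798583984375, 47.50847244262695), 88.57209014892578)
  line -1.5634214 519.7255 -546.6555 ztop 38.73336403402685
roller 0.58 [296. 349.] 1744 [ 746.96 -407.33   17.57] [ 698.13 -435.32   -0.96] [ 798.58 -380.35   22.62]
  rect ((750.299560546875, -409.0595703125), (109.32337188720703, 19.744171142578125), 21.96523666381836)
  line 0.39891213 743.88245 -410.5678 ztop 22.077183578782137
roller_handle 0.8 [ 61. 196.] 4329 [ 519.24 -580.68   34.16] [ 506.76 -647.79   12.62] [ 535.92 -524.83   36.14]
  rect ((524.0611572265625, -586.51171875), (133.604736328125, 36.029655456
[... 1065 characters left out ...]
8, -277.449462890625), (13.134125709533691, 130.57508850097656), 83.4422836303711)
  line -0.116611674 536.69464 -277.86984 ztop 15.592602384798841
marker_mid 0.27 [318. 221.] 791 [ 591.41 -350.63   31.37] [ 580.16 -363.65    2.01] [ 613.73 -338.62   34.87]
  rect ((601.4320678710938, -351.970703125), (25.625228881835938, 42.3484992980957), 79.8389663696289)
  line -0.39796546 592.7836 -350.60077 ztop 34.20084351347623
tray 0.91 [330. 130.] 31478 [ 512.48 -325.37    2.63] [ 421.9  -411.63    0.99] [ 642.03 -246.23   14.87]
  rect ((536.3052978515625, -330.8448486328125), (160.07472229003906, 231.226318359375), 78.94715881347656)
  line -0.119055636 524.2184 -323.94403 ztop 10.395944385273207
```

```bash
cat > seg.py <<'E'
from h import *
np.set_printoptions(precision=2,suppress=True)
W=np.load('W1.npy')
import cv2
k=(W[...,0]>440)&(W[...,0]<635)&(W[...,1]>-400)&(W[...,1]<-300)&(W[...,2]>19)
p=W[k]; c=p[:,:2].mean(0)
q=W[k&(abs(W[...,2]-30)<1.6+1.5)]
(vx,vy,x0,y0)=cv2.fitLine(q[:,:2].astype(np.float32),cv2.DIST_HUBER,0,.01,.01).ravel()
a=np.array([vx,vy]); a*=np.sign(a[0]); n=np.array([-a[1],a[0]])
print('yaw',np.arctan2(a[1],a[0]))
s=(p[:,:2]-[x0,y0])@a; t=(p[:,:2]-[x0,y0])@n
print('ext',s.min(),s.max())
for b in np.arange(np.floor(s.min()/8)*8,s.max(),8):
    j=(s>=b)&(s<b+8); print(b,j.sum(),np.percentile(t[j],[2,98]),np.percentile(p[j,2],[50,98]))
print(x0,y0,a)
E
python3 seg.py
```

```text
yaw -0.1763453
ext -61.317325048029176 92.10998106157254
-64.0 244 [-14.58  14.49] [31.91 34.89]
-56.0 326 [-14.29  14.62] [31.01 34.87]
-48.0 245 [-10.64  11.03] [28.93 30.89]
-40.0 242 [-10.85  11.02] [29.12 30.89]
-32.0 241 [-10.08  11.03] [29.23 30.76]
-24.0 232 [-10.33  10.98] [29.02 30.78]
-16.0 224 [-10.5   11.03] [29.11 30.86]
-8.0 223 [-10.71  10.99] [29.09 30.82]
0.0 218 [-10.9   10.97] [28.92 30.44]
8.0 5443 [-57.06  35.57] [277.78 283.21]
16.0 7113 [-59.02  41.09] [252.2  276.91]
24.0 1973 [-58.05  39.68] [238.53 266.4 ]
32.0 1207 [-47.29  38.84] [230.6 246.9]
40.0 175 [-13.93  38.72] [ 23.85 241.39]
48.0 126 [-15.04  14.8 ] [23.47 24.62]
56.0 161 [-15.18  14.81] [23.2  27.42]
64.0 285 [-15.37  14.81] [29.84 33.58]
72.0 271 [-17.25  17.  ] [33.41 35.06]
80.0 149 [-14.88  13.84] [32.5  34.89]
88.0 36 [-10.31  10.02] [28.41 29.82]
520.3532 -337.6196 [ 0.98 -0.18]
```

View pics/w1.png

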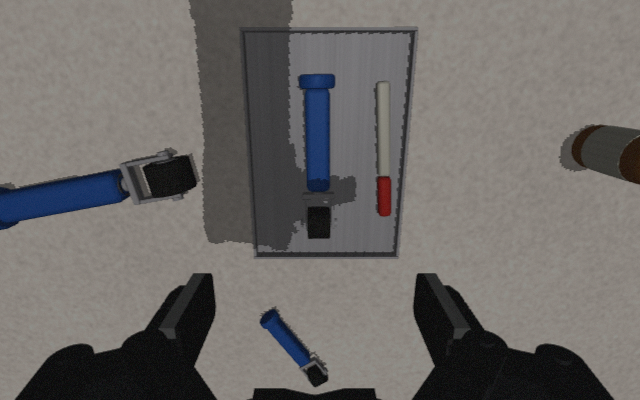

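The wrist view shows the roller from butt (317,80) to wheel (318,222) and the marker beside it (384,145), about 64 mm away. I'll narrow the jaws first, then descend and grip 54 mm behind the axle.

```bash
python3 -m creep '[{"jaw":0,"xyz":[5.5,3.2,40],"angular":[0,0,-0.015]},{"jaw":0,"xyz":[5.5,3.2,80],"angular":[0,0,-0.015]},{"jaw":0,"xyz":[5.5,3.2,120],"angular":[0,0,-0.015]},{"jaw":0,"xyz":[5.5,3.2,150],"angular":[0,0,-0.015]},{"jaw":0,"xyz":[5.5,3.2,175],"angular":[0,0,-0.015]},{"jaw":0,"xyz":[5.5,3.2,188],"angular":[0,0,-0.015]},{"jaw":0,"xyz":[5.5,3.2,194],"angular":[0,0,-0.015]},{"jaw":0,"xyz":[5.5,3.2,194],"angular":[0,0,-0.015]},{"jaw":-1,"xyz":[5.5,3.2,194],"angular":[0,0,-0.015]},{"jaw":-1,"xyz":[5.5,3.2,194],"angular":[0,0,-0.015]},{"jaw":-1,"xyz":[5.5,3.2,194],"angular":[0,0,-0.015]},{"jaw":-1,"xyz":[5.5,3.2,194],"angular":[0,0,-0.015]}]'
```

```text
clock: 4.15
eef_pos: [544.0, -343.1, 27.5]
tool_rot: [-3.141, 0.002, 2.966]
force: [-0.5, 1.1, 6.1]
width: 20.5
gripper_force: 59.8
```

```bash
python3 -m creep '[{"jaw":-1,"xyz":[0,0,-15],"angular":[0,0,0]},{"jaw":-1,"xyz":[0,0,-50],"angular":[0,0,0]},{"jaw":-1,"xyz":[0,0,-100],"angular":[0,0,0]},{"jaw":-1,"xyz":[0,0,-150],"angular":[0,0,0]},{"jaw":-1,"xyz":[0,40,-204],"angular":[0,0,0.15]},{"jaw":-1,"xyz":[1,90,-204],"angular":[0,0,0.32]},{"jaw":-1,"xyz":[1,140,-204],"angular":[0,0,0.49]},{"jaw":-1,"xyz":[2,190,-204],"angular":[0,0,0.66]},{"jaw":-1,"xyz":[2,240,-204],"angular":[0,0,0.83]},{"jaw":-1,"xyz":[3,290,-204],"angular":[0,0,1.0]},{"jaw":-1,"xyz":[3,340,-204],"angular":[0,0,1.17]},{"jaw":-1,"xyz":[4,380,-204],"angular":[0,0,1.33]}]'
python3 -m creep '[{"jaw":-1,"xyz":[0,5,0],"angular":[0,0,0.065]},{"jaw":-1,"xyz":[-3,17,0],"angular":[0,0,0.065]},{"jaw":-1,"xyz":[-3,17,0],"angular":[0,0,0.065]},{"jaw":-1,"xyz":[-3,17,0],"angular":[0,0,0.065]}]'
cat > strip.py <<'E'
from h import *
import sys
np.set_printoptions(precision=2,suppress=True)
s=ctrl.read_state(); print(s['clock'],s['eef_pos'],s['tool_rot'],s['qpos'],s['width'])
for c in ['wrist','scene','side']:
    im,d,m=grab(c); save(im,c+sys.argv[1]+'.png'); W=cloud(d,m); np.save('W_'+c+'.npy',W); np.save('I_'+c+'.npy',im)
    for t in ['strip','roller']:
        for r in silhouettes(c,t)[:2]:
            p=W[r['pixels']]; p=p[~np.isnan(p[:,0])]
            if len(p)<20: continue
            print(c,t,round(r['score'],2),np.round(r['xy']),len(p),np.median(p,0),np.percentile(p,2,0),np.percentile(p,98,0))
    # violet pixels in the rack area
    f=im.astype(int); k=(f[...,2]>f[...,1]*1.3)&(f[...,2]>60)&(f[...,0]>f[...,1])&(abs(W[...,0]-600)<60)&(abs(W[...,1]-48)<80)&(W[...,2]>50)&(W[...,2]<75)
    p=W[k]
    if len(p)>20:
        v=cv2.fitLine(p[:,:2].astype(np.float32),cv2.DIST_HUBER,0,.01,.01).ravel()
        print(c,'violet',len(p),'angle from y',np.arctan(-v[0]/v[1]),v[2:],p.min(0),p.max(0))
        print(cv2.minAreaRect(p[:,:2].astype(np.float32)))
E
python3 strip.py 2
```

```text
clock: 5.65
eef_pos: [605.4, 34.8, 230.8]
tool_rot: [-3.142, -0.001, 1.632]
force: [0.7, -0.2, -2.4]
width: 20.8
gripper_force: 59.1
clock: 6.15
eef_pos: [622.6, 29.1, 230.2]
tool_rot: [-3.141, 0.0, 1.57]
force: [-0.7, -0.2, -2.2]
width: 20.8
gripper_force: 59.1
6.15 [622.62  29.08 230.25] [-3.14  0.    1.57] [-0.11  0.61  0.04  1.62 -0.03  0.91 -0.07] 20.84281280472783
scene strip 0.5 [358. 206.] 80 [615.75  57.15  62.  ] [608.82  11.52  55.49] [624.99  94.48  67.72]
scene strip 0.22 [317. 192.] 445 [590.91 -70.38  60.56] [572.34 -92.51   5.03] [600.47 -54.34 122.03]
scene roller 0.95 [180. 161.] 655 [ 534.51 -557.55   27.45] [ 505.43 -657.12    3.09] [ 546.12 -460.51   40.41]
scene roller 0.92 [357. 154.] 512 [631.82  54.8  225.76] [291.73 -38.2   -1.78] [639.91 113.65 235.65]
scene violet 46 angle from y -0.11404308 [614.    51.32] [599.83  14.11  52.59] [626.36  99.05  66.74]
((614.0540161132812, 56.92973709106445), (85.37429809570312, 16.715534210205078), 77.50218963623047)
side strip 0.55 [280. 160.] 162 [635.46 165.26  22.22] [601.75 130.81   1.58] [656.64 175.56  26.12]
side roller 0.94 [305. 137.] 372 [617.81 -17.6  227.88] [604.3  -41.59   0.65] [733.77 204.39 237.08]
side roller 0.85 [450. 293.] 422 [ 747.35 -410.66   18.44] [ 697.1  -437.75   -0.3 ] [ 797.35 -382.61   23.43]
side violet 66 angle from y -0.18224412 [607.52  36.26] [598.96  -8.49  53.32] [621.18  99.4   66.4 ]
((611.6134643554688, 44.937686920166016), (109.37271881103516, 11.180692672729492), 81.84828186035156)
```

View pics/wrist2.png

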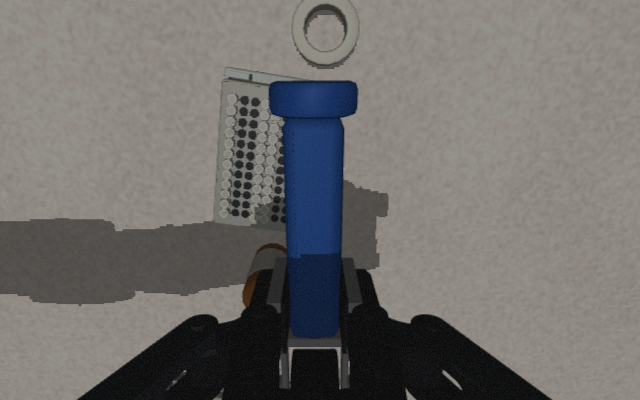

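The handle hides the strip. The rack is at (250,150), rotated slightly, with the tape at (325,30). I'm shifting sideways to see past the handle.

```bash
python3 -m creep '[{"jaw":-1,"xyz":[0,50,0],"angular":[0,0,0]},{"jaw":-1,"xyz":[0,75,0],"angular":[0,0,0]},{"jaw":-1,"xyz":[0,75,0],"angular":[0,0,0]},{"jaw":-1,"xyz":[0,75,0],"angular":[0,0,0]}]'
python3 strip.py 3 | grep -v -e scene -e side
python3 - <<'E'
from h import *
W=np.load('W_wrist.npy'); I=np.load('I_wrist.npy').astype(int)
# rack-top points (deck/caps), exclude handle
k=(W[...,2]>45)&(W[...,2]<72)&(abs(W[...,0]-580)<90)&(abs(W[...,1]-48)<90)
p=W[k]; print(len(p)); print(cv2.minAreaRect(p[:,:2].astype(np.float32)))
v=k&(I[...,2]>I[...,1]*1.2)&(I[...,0]>I[...,1]*1.0)
print(v.sum()); q=W[v]
if len(q)>30:
    l=cv2.fitLine(q[:,:2].astype(np.float32),cv2.DIST_HUBER,0,.01,.01).ravel(); print(l); print(cv2.minAreaRect(q[:,:2].astype(np.float32)))
    t=q[q[:,2]>59]; a=np.array(l[:2])*np.sign(l[1]); s=(t[:,:2]-l[2:])@a
    for b in np.arange(-60,60,9):
        j=(s>=b)&(s<b+9)
        if j.sum()>3: print(b,j.sum(),np.median(t[j],0),np.percentile(t[j,2],90))
E
```

```text
clock: 7.1
eef_pos: [697.0, 30.2, 229.9]
tool_rot: [-3.14, 0.0, 1.571]
force: [-0.7, 0.1, -1.0]
width: 20.6
gripper_force: 59.4
7.1 [697.01  30.2  229.86] [-3.14  0.    1.57] [-0.1   0.72  0.04  1.39 -0.03  1.04 -0.06] 20.641439601024306
wrist strip 0.58 [219. 165.] 1212 [613.02  48.84  63.78] [602.25  -7.57  54.35] [622.45 100.42  65.48]
wrist roller 0.86 [315. 220.] 18678 [696.43  64.12 231.3 ] [683.02 -17.03 216.44] [710.03 112.78 236.47]
wrist violet 1112 angle from y -0.153717 [612.29  48.83] [596.21 -16.6   53.05] [623.72 102.7   66.14]
((609.8446044921875, 42.949913024902344), (120.50787353515625, 11.569058418273926), 81.3631820678711)
((609.381591796875, 46.23035430908203), (111.02423858642578, 22.50167465209961), 83.71243286132812)
((611.1809692382812, 42.63716506958008), (110.98478698730469, 11.239391326904297), 81.4528579711914)
14276
((580.615478515625, 46.234169006347656), (127.36615753173828, 85.5384521484375), 81.11788177490234)
1224
[1.5373680e-01 9.8811185e-01 6.1225861e+02 4.8389820e+01]
((585.9461059570312, 46.625465393066406), (120.5055923461914, 60.12294769287109
[... 169 characters left out ...]
232  10.86761049  64.04829668] 64.97095635791749
-33 79 [608.49583391  19.90325019  64.06790766] 64.95166458279809
-24 79 [609.70866743  28.85704619  64.00553016] 64.86207595394171
-15 84 [611.11823069  37.81103756  64.36716955] 65.23213191527036
-6 83 [612.32889626  46.46311865  63.70885148] 64.54098943629748
3 87 [613.72222238  55.60452902  63.85190148] 64.87899527841796
12 89 [615.25156927  64.16725411  63.7835397 ] 64.75522353712793
21 88 [616.66908806  73.0194435   64.24153361] 65.23751186311402
30 95 [617.96817768  81.92353856  64.1809798 ] 65.1762110659326
39 102 [619.20711509  91.18559512  63.99485723] 65.04509964939407
48 79 [620.22944439  98.89897747  63.31236652] 64.20088480583651
```

View pics/wrist3.png

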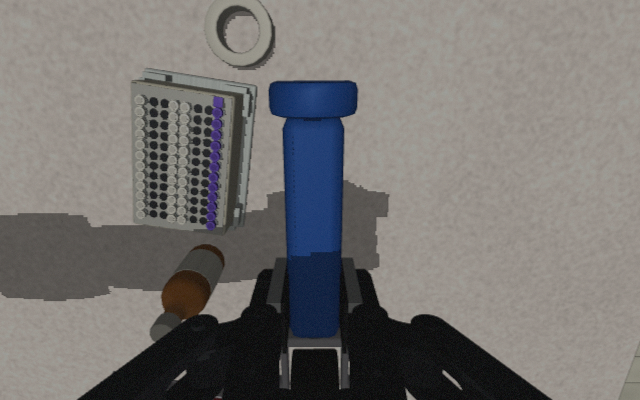

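The strip is visible at (216,165), with every cap proud at about 65 mm. Its centre is about (611.4, 42.3) and its direction is (0.1545, 0.988). I'm aligning above the cap_12 end, then tilting the wheel down by 0.35 rad.

```bash
python3 -m creep '[{"jaw":-1,"xyz":[40,-25,0],"angular":[0,0,0.08]},{"jaw":-1,"xyz":[80,-50,0],"angular":[0,0,0.155]},{"jaw":-1,"xyz":[110.6,-70.2,0],"angular":[0,0,0.155]},{"jaw":-1,"xyz":[110.6,-70.2,0],"angular":[0,0,0.155]},{"jaw":-1,"xyz":[110.6,-70.2,0],"angular":[0,0,0.155]}]'
python3 -m creep '[{"jaw":-1,"xyz":[0,0,25],"angular":[0,0.12,0]},{"jaw":-1,"xyz":[0,0,60],"angular":[0,0.24,0]},{"jaw":-1,"xyz":[0,0,90],"angular":[0,0.35,0]},{"jaw":-1,"xyz":[0,0,107],"angular":[0,0.35,0]},{"jaw":-1,"xyz":[0,0,107],"angular":[0,0.35,0]},{"jaw":-1,"xyz":[0,0,107],"angular":[0,0.35,0]}]'
cat > look.py <<'E'
from h import *
import sys
np.set_printoptions(precision=2,suppress=True)
s=ctrl.read_state(); print(s['clock'],s['eef_pos'],s['tool_rot'],s['force'],s['torque'])
dr=np.array([.1545,.988]); n=np.array([.988,-.1545]); C=np.array([611.4,42.3])
for c in ['scene','side']:
    im,d,m=grab(c); W=cloud(d,m)
    np.save('W_'+c+'.npy',W); cv2.imwrite('pics/'+c+sys.argv[1]+'.png',cv2.resize(im[90:240,200:440] if c=='scene' else im[60:260,180:420],None,fx=3,fy=3 if c=='scene' else 2.9,interpolation=cv2.INTER_CUBIC)[:,:,::-1])
    f=im.astype(float)
    near=(abs((W[...,:2]-C)@n)<20)&(abs((W[...,:2]-C)@dr)<200)&(W[...,2]>55)
    blk=near&(im.max(-1)<50)
    blue=near&(f[...,2]>1.6*f[...,0])&(f[...,2]>1.3*f[...,1])&(W[...,2]>72)
    for nm,k in [('blue',blue)]:
        p=W[k]
        if len(p)<30: print(nm,len(p)); continue
        s_=(p[:,:2]-C)@dr; t=(p[:,:2]-C)@n
        l=cv2.fitLine(np.c_[s_,p[:,2]].astype(np.float32),cv2.DIST_HUBER,0,.01,.01).ravel()
        print(c,nm,len(p),'s',np.percentile(s_,[1,99]),'t',np.percentile(t,[1,50,99]),'z',np.percentile(p[:,2],[1,99]),'pitch',np.arctan(l[1]/l[0]))
    for r in silhouettes(c,'roller_wheel')[:4]:
        p=W[r['pixels']]; p=p[~np.isnan(p[:,0])]
        if len(p)<10: continue
        if abs(np.median(p[:,1])-C[1])<150:
            print(c,'wheel',round(r['score'],2),r['xy'],len(p),'s',np.percentile((p[:,:2]-C)@dr,[5,50,95]),'t',np.percentile((p[:,:2]-C)@n,[5,50,95]),'z',np.percentile(p[:,2],[5,50,95]))
E
python3 look.py 4
```

```text
clock: 8.18
eef_pos: [628.2, 140.1, 230.6]
tool_rot: [3.141, 0.001, 1.416]
force: [0.7, -0.4, -1.7]
width: 21.1
gripper_force: 59.5
clock: 8.93
eef_pos: [628.7, 142.9, 124.8]
tool_rot: [3.139, -0.35, 1.419]
force: [0.4, 0.5, -1.7]
width: 20.6
gripper_force: 59.4
8.925 [628.72 142.88 124.8 ] [ 3.14 -0.35  1.42] [ 0.42  0.49 -1.69] [-0.41  0.09 -0.02]
scene blue 221 s [ 48.24 184.67] t [-8.94 10.29 19.48] z [107.69 275.73] pitch 0.3354197
scene wheel 0.51 [360.6, 193.8] 39 s [-46.58  -5.23  13.32] t [-69.37 -60.96 -56.86] z [53.14 58.01 61.99]
side blue 120 s [ 17.22 120.01] t [-18.37   1.12  18.75] z [100.81 251.01] pitch -1.0311662
side wheel 0.45 [285.0, 154.6] 85 s [35.04 41.65 54.12] t [-11.46  -3.38   6.78] z [ 95.05 107.17 113.75]
```

View pics/side4.png

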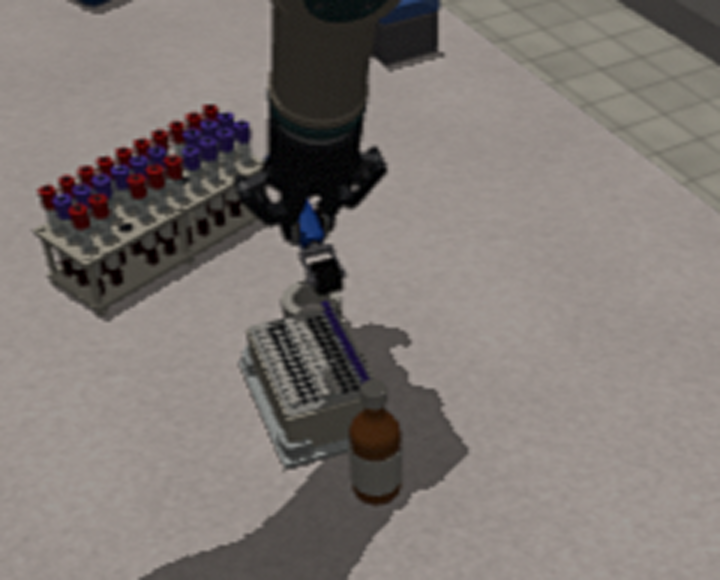

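The wheel is over the cap_12 end at zoomed pixel (323,272), with the handle tilted up toward +y. I'm lowering to first contact.

```bash
python3 -m creep '[{"jaw":-1,"xyz":[-7.2,-1,8],"angular":[0,0,0]},{"jaw":-1,"xyz":[-8.6,-1,11.8],"angular":[0,0,0]},{"jaw":-1,"xyz":[-9.6,-1,14.6],"angular":[0,0,0]},{"jaw":-1,"xyz":[-10.1,-1,16],"angular":[0,0,0]},{"jaw":-1,"xyz":[-10.1,-1,16],"angular":[0,0,0]}]'
```

```text
clock: 9.75
eef_pos: [626.0, 138.4, 106.0]
tool_rot: [-3.141, -0.352, 1.416]
force: [-2.3, 2.0, 7.0]
width: 20.6
gripper_force: 60.5
```

```bash
python3 -m creep '[{"jaw":-1,"xyz":[-8.8,0,-2.2],"angular":[0,0,0]},{"jaw":-1,"xyz":[-17.2,0,-5.2],"angular":[0,0,0]},{"jaw":-1,"xyz":[-25.7,0,-8.3],"angular":[0,0,0]},{"jaw":-1,"xyz":[-34.1,0,-11.4],"angular":[0,0,0]}]'
python3 -m creep '[{"jaw":-1,"xyz":[-8.5,0,-3.1],"angular":[0,0,0]},{"jaw":-1,"xyz":[-16.9,0,-6.2],"angular":[0,0,0]},{"jaw":-1,"xyz":[-25.4,0,-9.3],"angular":[0,0,0]},{"jaw":-1,"xyz":[-33.8,0,-12.3],"angular":[0,0,0]},{"jaw":-1,"xyz":[-42.3,0,-15.4],"angular":[0,0,0]},{"jaw":-1,"xyz":[-50.7,0,-18.5],"angular":[0,0,0]},{"jaw":-1,"xyz":[-59.2,0,-21.6],"angular":[0,0,0]},{"jaw":-1,"xyz":[-62,0,-22.6],"angular":[0,0,0]}]'
python3 look.py 5
```

```text
clock: 10.25
eef_pos: [620.8, 103.3, 105.5]
tool_rot: [3.141, -0.353, 1.417]
force: [-1.7, 1.2, 5.9]
width: 20.7
gripper_force: 60.5
clock: 11.25
eef_pos: [611.0, 36.2, 105.0]
tool_rot: [3.14, -0.351, 1.416]
force: [-1.3, 0.2, 6.6]
width: 21.2
gripper_force: 60.4
11.25 [611.01  36.23 105.01] [ 3.14 -0.35  1.42] [-1.35  0.2   6.57] [-0.21  0.37  0.1 ]
scene blue 258 s [-80.3   78.54] t [-5.63  9.98 18.42] z [ 98.15 433.74] pitch 0.27610117
scene wheel 0.59 [333.6, 191.6] 49 s [-63.45 -53.27 -41.72] t [-0.96 10.27 14.67] z [79.45 88.96 93.91]
side blue 131 s [-93.66  65.82] t [-15.89  -0.21  18.7 ] z [ 90.58 234.64] pitch -1.00879
```

```bash
python3 -m creep '[{"jaw":-1,"xyz":[-0.4,0,1.2],"angular":[0,0,0]},{"jaw":-1,"xyz":[-0.9,0,2.4],"angular":[0,0,0]},{"jaw":-1,"xyz":[-0.9,0,2.4],"angular":[0,0,0]}]'
python3 -m creep '[{"jaw":-1,"xyz":[8.5,0,3.1],"angular":[0,0,0]},{"jaw":-1,"xyz":[16.9,0,6.2],"angular":[0,0,0]},{"jaw":-1,"xyz":[25.4,0,9.3],"angular":[0,0,0]},{"jaw":-1,"xyz":[33.8,0,12.3],"angular":[0,0,0]},{"jaw":-1,"xyz":[42.3,0,15.4],"angular":[0,0,0]},{"jaw":-1,"xyz":[50.7,0,18.5],"angular":[0,0,0]}]'
python3 -m creep '[{"jaw":-1,"xyz":[8.5,0,3.1],"angular":[0,0,0]},{"jaw":-1,"xyz":[16.9,0,6.2],"angular":[0,0,0]},{"jaw":-1,"xyz":[25.4,0,9.3],"angular":[0,0,0]},{"jaw":-1,"xyz":[33.8,0,12.3],"angular":[0,0,0]},{"jaw":-1,"xyz":[42.3,0,15.4],"angular":[0,0,0]},{"jaw":-1,"xyz":[45.1,0,16.5],"angular":[0,0,0]}]'
python3 look.py 6
```

```text
clock: 11.82
eef_pos: [611.1, 36.4, 102.7]
tool_rot: [3.14, -0.351, 1.416]
force: [-2.4, -0.4, 9.8]
width: 20.6
gripper_force: 61.0
clock: 12.58
eef_pos: [620.0, 89.0, 102.9]
tool_rot: [3.139, -0.35, 1.416]
force: [-2.6, -2.3, 10.4]
width: 20.8
gripper_force: 61.1
clock: 13.32
eef_pos: [627.7, 138.1, 103.0]
tool_rot: [3.138, -0.352, 1.417]
force: [-0.1, 0.4, 6.1]
width: 20.9
gripper_force: 60.6
13.325 [627.71 138.07 103.03] [ 3.14 -0.35  1.42] [-0.09  0.44  6.15] [-0.37  0.13 -0.  ]
scene blue 228 s [ 19.4  180.68] t [-9.27 10.52 18.34] z [ 86.23 442.49] pitch 0.32832858
scene wheel 0.66 [368.3, 202.1] 103 s [38.07 50.62 62.66] t [-2.2  11.9  18.72] z [66.42 84.85 91.89]
side blue 119 s [ 15.89 161.62] t [-17.85   0.52  15.69] z [ 89.57 216.71] pitch -0.989413
side wheel 0.59 [287.9, 163.2] 99 s [30.75 36.88 52.59] t [-11.99  -3.71   7.11] z [70.71 85.54 92.22]
```

```bash
python3 -m creep '[{"jaw":-1,"xyz":[-0.4,0,1.2],"angular":[0,0,0]},{"jaw":-1,"xyz":[-0.9,0,2.4],"angular":[0,0,0]},{"jaw":-1,"xyz":[-0.9,0,2.4],"angular":[0,0,0]}]'
python3 -m creep '[{"jaw":-1,"xyz":[-8.5,0,-3.1],"angular":[0,0,0]},{"jaw":-1,"xyz":[-16.9,0,-6.2],"angular":[0,0,0]},{"jaw":-1,"xyz":[-25.4,0,-9.3],"angular":[0,0,0]},{"jaw":-1,"xyz":[-33.8,0,-12.3],"angular":[0,0,0]},{"jaw":-1,"xyz":[-42.3,0,-15.4],"angular":[0,0,0]},{"jaw":-1,"xyz":[-50.7,0,-18.5],"angular":[0,0,0]}]'
python3 -m creep '[{"jaw":-1,"xyz":[-8.5,0,-3.1],"angular":[0,0,0]},{"jaw":-1,"xyz":[-16.9,0,-6.2],"angular":[0,0,0]},{"jaw":-1,"xyz":[-25.4,0,-9.3],"angular":[0,0,0]},{"jaw":-1,"xyz":[-33.8,0,-12.3],"angular":[0,0,0]},{"jaw":-1,"xyz":[-42.3,0,-15.4],"angular":[0,0,0]},{"jaw":-1,"xyz":[-45.1,0,-16.5],"angular":[0,0,0]}]'
python3 look.py 7
```

```text
clock: 13.9
eef_pos: [628.1, 138.6, 101.5]
tool_rot: [3.137, -0.353, 1.417]
force: [-0.8, 1.6, 12.5]
width: 20.6
gripper_force: 61.5
clock: 14.65
eef_pos: [619.8, 85.5, 101.5]
tool_rot: [3.137, -0.354, 1.418]
force: [-1.5, 1.7, 12.5]
width: 21.1
gripper_force: 61.3
clock: 15.4
eef_pos: [612.3, 36.5, 101.3]
tool_rot: [3.137, -0.352, 1.417]
force: [-1.0, 0.1, 12.7]
width: 20.7
gripper_force: 61.4
15.4 [612.3   36.51 101.27] [ 3.14 -0.35  1.42] [-0.97  0.11 12.72] [-0.23  0.38  0.05]
scene blue 249 s [-80.56  79.75] t [-6.59 11.24 18.36] z [ 93.55 427.55] pitch 0.25527853
side blue 125 s [-89.18  67.74] t [-15.63   0.27  18.85] z [ 85.54 220.63] pitch 0.26834702
side wheel 0.4 [299.5, 185.0] 99 s [-72.36 -64.39 -52.95] t [-12.14  -2.65   8.65] z [77.27 87.48 92.61]
```

```bash
python3 -m creep '[{"jaw":-1,"xyz":[-0.4,0,1.2],"angular":[0,0,0]},{"jaw":-1,"xyz":[-0.9,0,2.4],"angular":[0,0,0]},{"jaw":-1,"xyz":[-0.9,0,2.4],"angular":[0,0,0]}]'
python3 -m creep '[{"jaw":-1,"xyz":[8.5,0,3.1],"angular":[0,0,0]},{"jaw":-1,"xyz":[16.9,0,6.2],"angular":[0,0,0]},{"jaw":-1,"xyz":[25.4,0,9.3],"angular":[0,0,0]},{"jaw":-1,"xyz":[33.8,0,12.3],"angular":[0,0,0]},{"jaw":-1,"xyz":[42.3,0,15.4],"angular":[0,0,0]},{"jaw":-1,"xyz":[50.7,0,18.5],"angular":[0,0,0]}]'
python3 -m creep '[{"jaw":-1,"xyz":[8.5,0,3.1],"angular":[0,0,0]},{"jaw":-1,"xyz":[16.9,0,6.2],"angular":[0,0,0]},{"jaw":-1,"xyz":[25.4,0,9.3],"angular":[0,0,0]},{"jaw":-1,"xyz":[33.8,0,12.3],"angular":[0,0,0]},{"jaw":-1,"xyz":[42.3,0,15.4],"angular":[0,0,0]},{"jaw":-1,"xyz":[45.1,0,16.5],"angular":[0,0,0]}]'
python3 look.py 8
```

```text
clock: 15.98
eef_pos: [612.2, 35.7, 98.2]
tool_rot: [3.137, -0.35, 1.416]
force: [-1.0, -1.4, 11.6]
width: 20.5
gripper_force: 61.9
clock: 16.73
eef_pos: [620.9, 90.0, 98.4]
tool_rot: [3.137, -0.351, 1.417]
force: [-0.7, -0.3, 10.4]
width: 21.0
gripper_force: 61.8
clock: 17.48
eef_pos: [628.5, 138.3, 98.5]
tool_rot: [3.136, -0.352, 1.418]
force: [0.2, -0.8, 11.6]
width: 20.5
gripper_force: 61.6
17.475 [628.5  138.32  98.52] [ 3.14 -0.35  1.42] [ 0.16 -0.82 11.58] [-0.39  0.15  0.03]
scene blue 227 s [ 35.38 180.15] t [-11.94  10.59  18.64] z [ 77.25 249.93] pitch 0.24519306
side blue 110 s [ 13.23 114.26] t [-19.33   0.25  12.33] z [ 89.64 218.78] pitch -1.0136459
```

```bash
python3 -m creep '[{"jaw":-1,"xyz":[8,0,-22],"angular":[0,0,0]},{"jaw":-1,"xyz":[20,20,-55],"angular":[0,-0.1,0]},{"jaw":-1,"xyz":[31,50,-85],"angular":[0,-0.2,0]},{"jaw":-1,"xyz":[10,80,-115],"angular":[0,-0.35,0]},{"jaw":-1,"xyz":[0,80,-120],"angular":[0,-0.35,0]},{"jaw":-1,"xyz":[0,80,-120],"angular":[0,-0.35,0]}]'
cat > caps.py <<'E'
from h import *
import sys
np.set_printoptions(precision=1,suppress=True)
print(ctrl.read_state()['eef_pos'])
im,d,m=grab('wrist'); save(im,'wrist'+sys.argv[1]+'.png'); W=cloud(d,m); I=im.astype(int)
dr=np.array([.1545,.988]); n=np.array([.988,-.1545]); C=np.array([611.4,42.3])
s=(W[...,:2]-C)@dr; t=(W[...,:2]-C)@n
v=(I[...,2]>I[...,1]*1.2)&(I[...,0]>I[...,1])&(abs(t)<9)&(W[...,2]>50)&(W[...,2]<72)
print('violet t',np.percentile(t[v],[2,50,98]),'s',np.percentile(s[v],[1,99]))
old=(abs(t+63)<3.5)&(W[...,2]>50)&(W[...,2]<72)&(I.min(-1)>90)
for i in range(12):
    b=-49.5+9*i
    z=W[...,2][v&(abs(s-b)<3.5)&(abs(t)<3.5)]; o=W[...,2][old&(abs(s-b)<4)]
    print(i+1,len(z),np.percentile(z,[50,90]) if len(z) else '','old',np.percentile(o,[50,90]) if len(o) else '')
f=(I[...,2]>1.5*I[...,0])&(I[...,2]>1.3*I[...,1])&(d<300)&(d>0)
T=ctrl.read_state(); 
p=W[f]; ss=(p[:,:2]-T['eef_pos'][:2])@dr; z=p[:,2]-T['eef_pos'][2]
for b in range(0,120,12):
    j=(ss>b)&(ss<b+12)
    if j.sum()>20: print('handle',b,np.percentile(z[j],[50,90]))
E
python3 caps.py 9
```

```text
clock: 18.42
eef_pos: [697.4, 82.5, 207.6]
tool_rot: [-3.139, 0.001, 1.414]
force: [0.4, -0.9, -2.2]
width: 20.7
gripper_force: 60.0
[697.4  82.5 207.6]
violet t [-6.1 -0.1  3.7] s [-52.7  59.6]
1 54 [60.2 61. ] old 
2 54 [60.2 61.4] old 
3 58 [60.2 61.1] old 
4 61 [60.3 61. ] old [60.3 61.3]
5 58 [60.4 61.2] old [60.6 61.2]
6 63 [60.2 61.4] old [60.4 61.4]
7 64 [60.2 61. ] old [60.4 61.2]
8 62 [60.2 61.3] old [60.4 61.3]
9 66 [60.4 61.3] old [60.2 61.4]
10 68 [60.4 61.5] old [60.4 61.5]
11 67 [60.4 61.2] old [60.6 61.3]
12 74 [60.3 61.2] old [60.5 61.4]
handle 0 [ 1.5 19.5]
handle 12 [0.6 1.7]
handle 24 [-0.5  0.5]
handle 36 [-1.4 -0.4]
handle 48 [-2.4 -1.4]
handle 60 [-3.5 -2.3]
handle 72 [-1.1  0.8]
```

All 12 caps read 60.2–60.4 mm, level with the home white strip at 60.2–60.6 mm, so they're home. The handle slipped about 0.085 rad in the jaws, and I'll correct for that when laying it down. I'm carrying it back over the tray.

```bash
python3 -m creep '[{"jaw":-1,"xyz":[-40,-8,-20],"angular":[0,0,-0.14]},{"jaw":-1,"xyz":[-90,-17,-20],"angular":[0,0,-0.31]},{"jaw":-1,"xyz":[-140,-27,-20],"angular":[0,0,-0.48]},{"jaw":-1,"xyz":[-190,-37,-20],"angular":[0,0,-0.65]},{"jaw":-1,"xyz":[-240,-46,-20],"angular":[0,0,-0.82]},{"jaw":-1,"xyz":[-290,-56,-20],"angular":[0,0,-0.99]},{"jaw":-1,"xyz":[-340,-65,-20],"angular":[0,0,-1.16]},{"jaw":-1,"xyz":[-390,-75,-20],"angular":[0,0,-1.33]},{"jaw":-1,"xyz":[-430,-83,-20],"angular":[0,0,-1.48]},{"jaw":-1,"xyz":[-443.8,-85.4,-20],"angular":[0,0,-1.552]},{"jaw":-1,"xyz":[-443.8,-85.4,-20],"angular":[0,0,-1.552]},{"jaw":-1,"xyz":[-443.8,-85.4,-20],"angular":[0,0,-1.552]}]'
```

```text
clock: 19.98
eef_pos: [545.9, -339.5, 228.4]
tool_rot: [3.139, -0.001, 2.968]
force: [0.0, -0.1, -1.7]
width: 20.6
gripper_force: 60.1
```

```bash
python3 -m creep '[{"jaw":-1,"xyz":[1.4,-3.3,50],"angular":[0,0.085,0]},{"jaw":-1,"xyz":[1.4,-3.3,95],"angular":[0,0.085,0]},{"jaw":-1,"xyz":[1.4,-3.3,135],"angular":[0,0.085,0]},{"jaw":-1,"xyz":[1.4,-3.3,160],"angular":[0,0.085,0]},{"jaw":-1,"xyz":[1.4,-3.3,172],"angular":[0,0.085,0]},{"jaw":-1,"xyz":[1.4,-3.3,172],"angular":[0,0.085,0]},{"jaw":-1,"xyz":[1.4,-3.3,172],"angular":[0,0.085,0]}]'
python3 - <<'E'
from h import *
np.set_printoptions(precision=2,suppress=True)
s=ctrl.read_state();e=s['eef_pos'];print(e,s['tool_rot'])
im,d,m=grab('wrist');save(im,'w10.png');W=cloud(d,m);I=im.astype(int)
a=np.array([-.9845,.1757]);n=np.array([.1757,.9845])
f=(I[...,2]>1.5*I[...,0])&(I[...,2]>1.3*I[...,1])
S=(W[...,:2]-e[:2])@a;t=(W[...,:2]-e[:2])@n
k=f&(S>14)&(S<70)&(abs(t)<8)
print(np.polyfit(S[k],W[...,2][k],1),k.sum(),np.nanmax(S[f&(abs(t)<18)]))
for nm,q in [('tray',(abs(W[...,2]-3)<4)&(S<110))]: print(np.nanmedian(W[...,2][q]))
r=silhouettes('wrist','marker_mid')[:1]
for x in r: p=W[x['pixels']]; print('marker',x['score'],cv2.minAreaRect(p[~np.isnan(p[:,0])][:,:2].astype(np.float32)))
E
```

```text
clock: 20.85
eef_pos: [545.0, -344.4, 58.1]
tool_rot: [-3.141, -0.083, 2.968]
force: [0.7, 0.1, -0.8]
width: 20.9
gripper_force: 60.0
[ 545.02 -344.38   58.13] [-3.14 -0.08  2.97]
[ 0.   60.17] 6182 85.10466616909049
0.18484886255662047
marker 0.68 ((534.5977172851562, -284.34857177734375), (35.99419021606445, 118.11614990234375), 83.38082122802734)
```

```bash
python3 -m creep '[{"jaw":-1,"xyz":[-1,0,12],"angular":[0,0,0]},{"jaw":-1,"xyz":[-1.8,0,22],"angular":[0,0,0]},{"jaw":-1,"xyz":[-2.3,0,27.5],"angular":[0,0,0]},{"jaw":-1,"xyz":[-2.4,0,28.7],"angular":[0,0,0]},{"jaw":-1,"xyz":[-2.4,0,28.7],"angular":[0,0,0]},{"jaw":-1,"xyz":[-2.4,0,28.7],"angular":[0,0,0]}]'
```

```text
clock: 21.7
eef_pos: [543.9, -344.4, 28.1]
tool_rot: [-3.142, -0.085, 2.968]
force: [-0.3, -0.0, -1.9]
width: 20.9
gripper_force: 60.2
```

```bash
python3 -m creep '[{"jaw":-1,"xyz":[0,0,0.5],"angular":[0,0,0]},{"jaw":-1,"xyz":[-0.1,0,0.9],"angular":[0,0,0]},{"jaw":-1,"xyz":[-0.1,0,0.9],"angular":[0,0,0]}]'
```

```text
clock: 22.08
eef_pos: [544.3, -344.5, 27.4]
tool_rot: [-3.141, -0.084, 2.968]
force: [0.5, 0.2, 0.5]
width: 20.9
gripper_force: 60.3
```

Contact is just starting (force z rose from -1.9 to +0.5 N). I'll open gently, only part way so the marker stays clear, then lift.

```bash
python3 -m creep '[{"jaw":-0.35,"xyz":[0,0,0.2],"angular":[0,0,0]},{"jaw":-0.2,"xyz":[0,0,0.2],"angular":[0,0,0]},{"jaw":-0.05,"xyz":[0,0,0],"angular":[0,0,0]},{"jaw":-0.05,"xyz":[0,0,0],"angular":[0,0,0]},{"jaw":-0.05,"xyz":[0.4,0,-5],"angular":[0,0,0]},{"jaw":-0.05,"xyz":[1.3,0,-15],"angular":[0,0,0]},{"jaw":-0.05,"xyz":[3,0,-40],"angular":[0,0,0]},{"jaw":-0.05,"xyz":[7,0,-90],"angular":[0,0,0]},{"jaw":-0.05,"xyz":[12,0,-150],"angular":[0,0,0]},{"jaw":-0.05,"xyz":[17,0,-200],"angular":[0,0,0]},{"jaw":-0.05,"xyz":[17,0,-200],"angular":[0,-0.085,0]},{"jaw":-0.05,"xyz":[17,0,-200],"angular":[0,-0.085,0]}]'
python3 - <<'E'
from h import *
s=ctrl.read_state();print(s['eef_pos'],s['width'])
im,d,m=grab('wrist');save(im,'w11.png');W=cloud(d,m);np.save('W1.npy',W)
for x in silhouettes('wrist','marker_mid')[:1]: p=W[x['pixels']]; print('marker',x['score'],cv2.minAreaRect(p[~np.isnan(p[:,0])][:,:2].astype(np.float32)))
for c in ['scene','side']:
    im,d,m=grab(c);save(im,c+'11.png');W=cloud(d,m)
    for t in ['bottle_mid','tape_mid','tube_rack','marker_mid']:
        for r in silhouettes(c,t)[:1]:
            p=W[r['pixels']];p=p[~np.isnan(p[:,0])];print(c,t,round(r['score'],2),np.median(p,0).round(1))
E
python3 seg.py | head -14
```

```text
clock: 23.58
eef_pos: [542.6, -344.8, 229.5]
tool_rot: [-3.14, 0.0, 2.967]
force: [0.1, -0.4, -0.9]
width: 40.7
gripper_force: 0.0
[ 542.63398021 -344.76033153  229.4527184 ] 40.69006255468615
marker 0.75 ((540.5574951171875, -277.2760009765625), (12.597091674804688, 128.1861114501953), 82.94908142089844)
scene bottle_mid 0.91 [589.3 -71.7  56.3]
scene tape_mid 0.76 [646.6 156.1  17.3]
scene marker_mid 0.46 [ 546.3 -274.9   12.2]
side bottle_mid 0.85 [566.4 -89.8  66.3]
side tape_mid 0.49 [633.7 166.9  22.1]
side tube_rack 0.76 [534.9 311.9  70.1]
side marker_mid 0.79 [ 537.5 -280.8   13.8]
yaw -0.17413048
ext -61.485560510734274 91.69849502366198
-64.0 237 [-14.12  15.06] [31.46 34.8 ]
-56.0 306 [-13.37  15.05] [30.87 35.17]
-48.0 215 [-9.85 10.72] [29.04 30.94]
-40.0 216 [-9.94 10.82] [29.02 30.86]
-32.0 215 [-10.03  10.9 ] [29.04 30.59]
-24.0 214 [-10.11  11.  ] [29.   30.64]
-16.0 216 [-10.18  11.1 ] [29.1  30.82]
-8.0 205 [-10.3   11.17] [29.04 30.94]
0.0 5443 [-27.36  25.79] [284.77 292.24]
8.0 14299 [-56.23  42.59] [264.47 286.33]
16.0 2882 [-46.88  44.13] [265.52 268.89]
24.0 2739 [-53.35  45.5 ] [266.49 270.35]
```

View pics/w11.png

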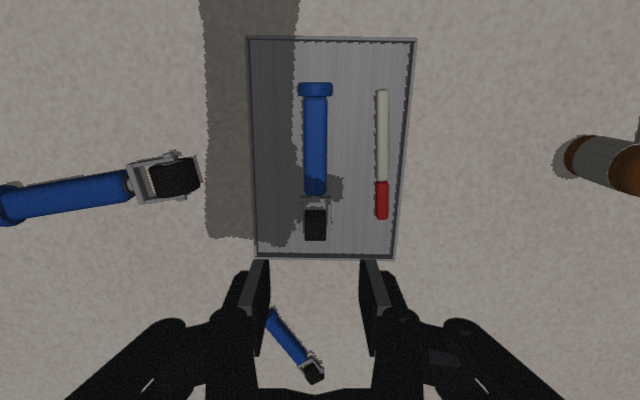

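The roller lies level in the tray (wheel 315,222; butt 316,88), almost exactly where it was, and the marker (382,155) hasn't moved. I'm handing the job in.

```bash
python3 -c "
from cell import ctrl
print(ctrl.finish_job())"
```

```text
the job is handed in; nothing more can be done
None
```

All 12 violet caps measured home, level with the old white strip; the roller is back level in the tray, the marker, bottle, tape and tube rack show no measurable movement, and I handed the job in at about 24 s (no verdict was returned).

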